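# Seat a heat sink on two dowels and an end stop

### The job

Lift the bare aluminium heat sink onto the dark jig plate, gently, and press its long side up against both steel dowels; only after that slide it along the dowels until its end bears on the brass stop screw of the red block. Make each contact with a light but definite push of about 10 N, never bearing on a dowel or the stop with more than 18 N, and leave it lying flat, tight against all three points and let go. Leave everything else on the bench where it is.

Things in the scene. Friction and masses are not known exactly. Their poses are not given: they have to be found in the camera images.
- sink_grip (a point): Loose bare aluminium heat sink, 0.3 to 0.65 kg. Base plate 80 mm (its x) by 120 mm (y), 12 mm thick; centred on it a fin block 34 mm (x) by 70 mm (y), 48 mm tall, to be gripped across its 34 mm. z up. This point: centre of the fin block, 36 mm above the underside. Same after a half turn. Pushed at the edge of its base plate it slides (friction 2 to 6 N); pushed high on the fins it tips.
- jig: Rigid dark steel plate fixed to the bench, 220 mm (its x) by 240 mm (y). Origin: centre of its underside; its flat top is 18 mm higher. x points to the dowel side, y to the end with the red stop block. The dowels touch the heat sink's long (120 mm) edge along the line x = 45 mm, so the seated heat sink's centre is at x = 5 mm, its y along the jig's. Free room at the -x and -y sides.
- dowel_left: Fixed upright steel dowel, 10 mm in diameter, 20 mm tall above the plate, at x = 50, y = 42 mm in the jig's frame. Origin: centre of its foot, on the plate's top.
- dowel_right: The other such dowel, at x = 50, y = -20 mm in the jig's frame. Origin: centre of its foot, on the plate's top.
- end_stop: Rigid red block fixed on the jig plate, 36 mm (x) by 20 mm (y), 18 mm tall, axes as the jig's. Origin: centre of its underside, at x = 5 mm in the jig's frame, y differing. Out of its -y face, 10 mm from the origin, a round brass stop screw (10 mm thick, axis 7 mm above the plate, along y) sticks out by an unmeasured 3 to 29 mm, set anew each time and rigid: its tip is what the heat sink's end bears on. Find it by feel.
- nut: Brass thumb nut, 18 mm in diameter, 14 mm tall, loose on the jig plate behind the dowels. Leave alone. Origin: centre of its underside.
- screwdriver: Red-handled screwdriver, 180 mm long, lying on the bench. Leave alone.
- meter: Yellow multimeter, 150 x 80 x 40 mm, lying on the bench. Leave alone.
- mug: Blue mug, 80 mm wide, 90 mm tall. Leave alone. Origin: centre of its underside.
- spool: Spool of solder wire, 60 mm wide, 40 mm tall. Leave alone. Origin: centre of its underside.
- jar: Amber jar with black cap, 48 mm wide, 50 mm tall. Leave alone. Origin: centre of its underside.
- black_sink: Small black heat sink, 45 x 60 x 25 mm. Leave alone. Origin: centre of its underside.
Things that resemble listed ones, but are neither listed nor needed, are in the scene too. Leave any orange or turquoise look-alike of the part that bears sink_grip alone.

How it is judged (in metres and radians):
On the way, in this order (a step that is already met when the one before it is completed fails the run):
1. the heat sink lies flat on the jig plate (z of sink_grip in the frame of jig between 0.052 and 0.0565 m and angle between sink_grip's own z axis and vertical below 0.04 rad and x of sink_grip in the frame of jig above -0.09 m and y of sink_grip in the frame of jig above -0.12 m), for 0.2 s.
2. its long side is pressed against both dowels (over 1 N on each) (contact force between sink and dowel_left above 1 N and contact force between sink and dowel_right above 1 N and x of sink_grip in the frame of jig between 0.003 and 0.007 m and z of sink_grip in the frame of jig between 0.052 and 0.0565 m and angle between sink_grip's own z axis and vertical below 0.04 rad), for 0.2 s.
3. lying along the dowels, its end is pressed against the stop screw (over 2 N) (contact force between sink and end_stop above 2 N and x of sink_grip in the frame of jig between 0.003 and 0.007 m and y of sink_grip in the frame of screw_tip between -0.062 and -0.058 m and z of sink_grip in the frame of jig between 0.052 and 0.0565 m and angle between sink_grip's own z axis and vertical below 0.04 rad), for 0.2 s.
At the end, for the whole second after the job is handed in: The heat sink lies flat and still on the jig plate, within 1.5 mm of touching the dowels' line and the tip of the stop screw, and square to the jig within 0.03 rad (x of sink_grip in the frame of jig between 0.0035 and 0.0065 m and y of sink_grip in the frame of screw_tip between -0.0615 and -0.0585 m and z of sink_grip in the frame of jig between 0.052 and 0.0565 m and angle between sink_grip's own z axis and vertical below 0.04 rad and angle between the x axis of sink_grip and the x axis of jig, either way round below 0.03 rad and linear speed of sink below 0.01 m/s).
It fails at once if the heat sink is pushed against a dowel or the stop with more than 18 N (contact force between sink and dowel_left above 18 N or contact force between sink and dowel_right above 18 N or contact force between sink and end_stop above 18 N).
It fails at once if the heat sink is dropped or slammed on the jig plate (more than 80 N) (contact force between sink and jig above 80 N).
It fails at once if another thing on the bench is moved by more than 20 mm (distance of any of nut, screwdriver, meter, mug, spool, jar, black_sink from where it was at the start of the episode above 0.02 m).
It also fails if it takes over 72 s, if anything falls off the work surface, if the arm or the gripper's body presses on something with over 40 N, if the wrist force passes 120 N, or if a joint passes its speed limit or range.

### The arm

A 7-joint arm with a two-finger parallel gripper is mounted at the origin on the work surface. World frame = base frame: x ahead of the robot, y to its left, z up, the work surface at z = 0. Lengths are in mm, angles in degrees, forces in N, time in s.
With the tool pointing down it reaches from about 350 to 900 mm from the base axis. Payload 7.2 kg.
Tool frame: the origin (TCP) lies at the very end of the fingers, on their centre line; the grasp point (between the pads) lies 19 mm behind it; z points along the fingers, y is the line along which they close (so a half turn about z gives the same grasp; the last joint's range is limited). The gripper opens to 85 mm and grips with 20 to 120 N. Pads are 22 mm wide; open, the fingers measure 114 mm over their backs; the gripper's body (76 mm by 85 mm) begins 54 mm behind the grasp point. The pads swing forward as they close: fully open they stand 13 mm farther back than shut.
Start: joints at [-73.579, 23.554, -0.728, 91.456, 0.321, 64.991, -4.71], TCP at [217.136, 586.072, 231.297] pointing down, gripper open.
Joint ranges: [-169.25, 169.25], [-16.82, 113.86], [-84.01, 82.57], [7.8, 145.47], [-59.2, 239.2], [7.22, 106.19], [-163.78, 163.78]. Speed limits (degrees/s): [136.94, 136.94, 172.46, 172.46, 180, 180, 180].

### API

Orientations are given as [roll, pitch, yaw] about the fixed x, y, z axes, in that order (R = Rz(yaw) Ry(pitch) Rx(roll)).
In Python, from cell import bot, viewer, job gives the robot as it stands. The module is installed in compiled form; this text tells all that it offers.
- The arm moves only by the tool drive_tool, never from a script. Its argument "steps" is a list of rows, each a list of 6 numbers: the shift along the tool's x, y, z in mm, then the turn, a rotation vector about the tool's x, y, z in degrees. In form: [[tx, ty, tz, ax, ay, az], ...]. A call has 1 to 12 rows; each row is the pose to reach, as a shift and turn from the pose commanded when the call began, along the tool's axes at that moment; what a row does not reach only later rows make up. A row lasts 1/12 s, in which the tool goes at most 41.7 mm and 7.16 degrees, less where a joint would pass 70% of its speed; a pose out of reach is approached as far as the arm can. A call with a gripper value outside its range is refused whole. "gripper" is the opening, from -1 (shut) to 1 (fully open), so that 0 is half open, set as the call begins (left out, the last holds). The fingers move at their own pace and stop on an object; the grip force is fixed at half the most. Time passes only in rows, so rows that repeat a pose let the fingers close. It gives the time, the measured TCP pose, the force, the opening and the grip force at its end, in the units of the state.
- bot.get_obs(): the state, without advancing time (a new reading comes with each control period).
- viewer.get_image(name): name is "scene" or "top" or "wrist"; returns (picture, depth): 480x640x3 uint8, red, green, blue; 480x640 float32, mm along the optical axis (not along the pixel's ray), 0 where there is no reading.
- viewer.camera_info(name): a dict with "camera_matrix" (3x3 intrinsics, pixels), "extrinsics" (4x4, takes a point from camera to world coordinates); the wrist camera has in their place "mount" (4x4, takes a point from camera to tool coordinates, whose origin is the TCP and whose axes are the flange's). Camera axes: x right, y down, z forward; pixel columns grow to the right and rows downward; lengths in mm; the calibration is good to about 2 mm. A picture is of the moment at which its call begins: read the wrist's pose just before it. camera_info takes no time and is no camera call.
- job.close_job(): hands the job in; it is judged then, once.
The state is a dict: "time_s": time; "joint_positions": joint angles; "dq": joint speeds; "effort": joint torques, N m; "position": TCP position; "ee_rot": TCP orientation; "ft_force": force on the tool from outside, world axes, zero at the start; "torque": the same for the moment, N m; "width": finger opening in mm; "grip_force": force on a finger pad.
Only numpy, scipy, OpenCV 4.12 (cv2) and the standard library are available. Lean on these libraries where they do the work, as an engineer would, in place of code of your own. Each camera call takes 0.05 s, during which the arm holds its last target. There are 200 camera calls.

## Working session

There is one attempt and no reset: what is moved stays moved. The work goes in short steps, Python scripts to look and compute and a tool call to move; the robot and the scene stay as the last step left them, time stands still between calls to the robot, and variables do not carry over. Pictures are saved under pics/ and viewed, at most 10 in all, crops included, and the job is handed in when it is done.

Besides the shell and the picture viewer there is one more tool, called after ">>>" in YAML: its name, and indented under it one key for each argument. drive_tool: Moves the arm, as the interface text tells. Its arguments: {"type":"object","properties":{"steps":{"type":"array"},"gripper":{"type":"number"}},"required":["steps"]}

```bash
mkdir -p pics; cat > h.py <<'E'
import numpy as np, cv2
from cell import bot, viewer, job
from scipy.spatial.transform import Rotation as R
def tcp():
    o=bot.get_obs(); T=np.eye(4)
    T[:3,:3]=R.from_euler('xyz',o['ee_rot'],degrees=True).as_matrix(); T[:3,3]=o['position']; return T
def grab(name,fn):
    T=tcp(); im,d=viewer.get_image(name); ci=viewer.camera_info(name)
    E=np.array(ci['extrinsics']) if 'extrinsics' in ci else T@np.array(ci['mount'])
    cv2.imwrite('pics/'+fn+'.png',im[:,:,::-1]); 
    np.savez('pics/'+fn+'.npz',im=im,d=d,E=E,K=np.array(ci['camera_matrix'])); return cloud(fn)
def cloud(fn):
    z=np.load('pics/'+fn+'.npz'); d=z['d'];K=z['K'];E=z['E']
    v,u=np.mgrid[:480,:640]
    P=np.stack([(u-K[0,2])/K[0,0]*d,(v-K[1,2])/K[1,1]*d,d],-1)
    W=P@E[:3,:3].T+E[:3,3]; W[d==0]=np.nan
    return z['im'],W
E
python3 - <<'E'
from h import *
print({k:np.round(v,2) for k,v in bot.get_obs().items()})
for n in ('scene','top'): grab(n,n+'0')
print(np.round(viewer.camera_info('wrist')['mount'],2), np.round(np.load('pics/top0.npz')['E'],2))
E
```

```text
{'time_s': np.float64(0.0), 'joint_positions': array([-73.58,  23.6 ,  -0.73,  91.5 ,   0.32,  64.99,  -4.71]), 'dq': array([-0.11,  0.03, -0.07,  0.01, -0.02,  0.01, -0.02]), 'effort': array([-0.000e+00, -6.006e+01,  6.800e-01, -2.994e+01,  1.000e-02,
        1.000e-02, -0.000e+00]), 'position': array([216.94, 585.61, 230.43]), 'ee_rot': array([-179.91,    0.  ,  159.67]), 'ft_force': array([ 0.29,  0.67, -0.12]), 'torque': array([ 0.03, -0.02,  0.03]), 'grip_force': np.float64(0.0), 'width': np.float64(85.36)}
[[   0.     -0.96   -0.29   72.45]
 [   1.      0.      0.      1.73]
 [   0.     -0.29    0.96 -142.09]
 [   0.      0.      0.      1.  ]] [[-1.20000e-01 -9.70000e-01  2.20000e-01  3.34890e+02]
 [-9.90000e-01  1.20000e-01 -2.00000e-02  1.14100e+01]
 [-1.00000e-02 -2.20000e-01 -9.80000e-01  1.04767e+03]
 [ 0.00000e+00  0.00000e+00  0.00000e+00  1.00000e+00]]
```

View pics/top0.png

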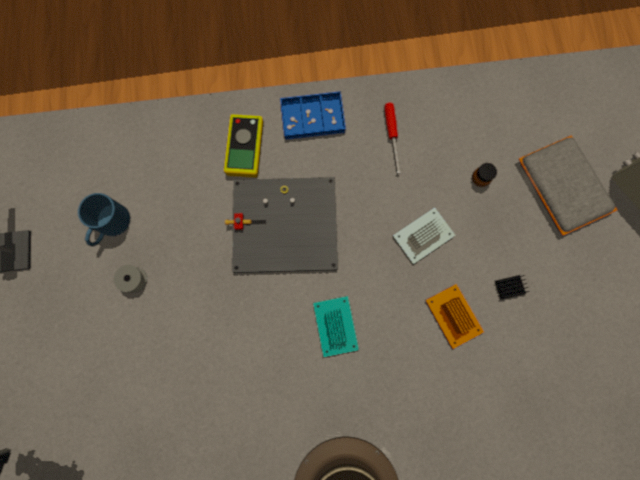

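View pics/scene0.png

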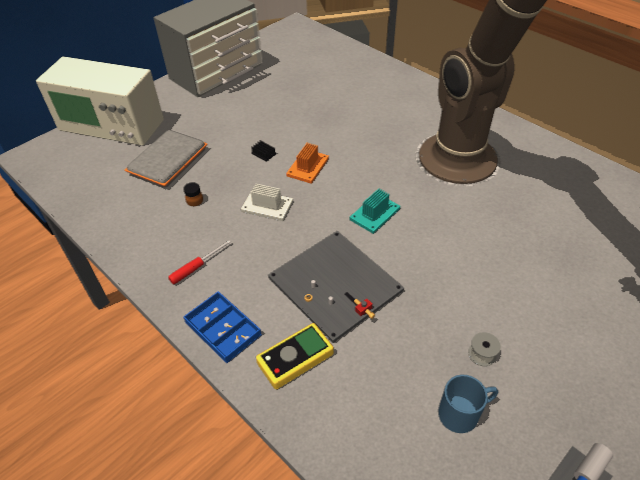

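The top view shows three candidates for the heat sink: bare/white (424,236), orange (455,316) and turquoise (336,327). The description points to the bare one at (424,236). The jig is at (285,225), the red stop at (239,222) and the dowels at (265,203) and (292,201). I'll check the choice in a crop and measure.

```bash
python3 - <<'E'
from h import *
im,W=cloud('top0')
a=im[190:280,380:500]; b=im[165:285,220:350]
cv2.imwrite('pics/c0.png',np.hstack([cv2.resize(a[:,:,::-1],(400,300),interpolation=2),cv2.resize(b[:,:,::-1],(390,300),interpolation=2)]))
def rect(m,n):
    P=W[m]; P=P[~np.isnan(P).any(1)]
    r=cv2.minAreaRect(P[:,:2].astype(np.float32)); print(n,len(P),np.round(r[0],1),np.round(r[1],1),round(r[2],2),'z',np.round(np.percentile(P[:,2],[5,50,95]),1))
v,u=np.mgrid[:480,:640]
box=lambda a,b,c,d:(u>a)&(u<b)&(v>c)&(v<d)
br=im.min(2)>120; Z=W[...,2]
rect(box(385,465,200,270)&(Z>6)&(Z<20),'base'); rect(box(385,465,200,270)&(Z>50),'fins')
rect(box(225,345,170,280)&(Z>12)&(Z<24),'jig')
for n,(x,y) in dict(dl=(265,203),dr=(292,201),blk=(239,222),nut=(284,189)).items():
    print(n,np.round(W[y-1:y+2,x-1:x+2].reshape(-1,3),0).tolist()[4])
E
```

```text
base 1371 [ 519.9 -248.9] [131.4 139.4] 61.93 z [ 9.  12.4 17.6]
fins 254 [ 520.5 -248.7] [34.2 70.8] 26.89 z [52.7 59.6 63.2]
jig 9389 [594.  75.] [255.4 236.2] 84.66 z [15.1 18.2 21.4]
dl [634.0, 105.0, 34.0]
dr [630.0, 43.0, 38.0]
blk [596.0, 167.0, 37.0]
nut [668.0, 59.0, 18.0]
```

View pics/c0.png

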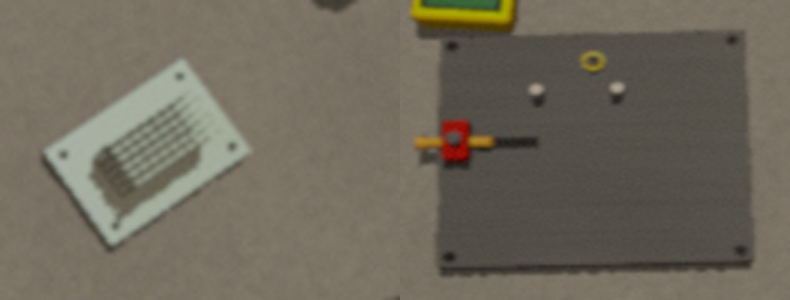

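The crop confirms it: bare aluminium base with a grey fin block, centre about (520,-249), short axis at 26.9°. It also shows the stop screw pointing to -y with its tip at about px (251,222).

```bash
cat >> h.py <<'E'
def go(p,yaw):
    T=tcp(); Rt=R.from_euler('xyz',[180,0,yaw],degrees=True).as_matrix()
    print('shift',np.round(T[:3,:3].T@(np.array(p)-T[:3,3]),1),'turn',np.round(R.from_matrix(T[:3,:3].T@Rt).as_rotvec(degrees=True),2))
E
python3 -c "
from h import *
go([520,-249,170],116.9)"
```

```text
shift [-574.1 -677.3   61.6] turn [-8.000e-02  4.000e-02  4.277e+01]
```

>>> drive_tool:
  steps:
    - [-574,-677,60,0,0,42.8]
    - [-574,-677,60,0,0,42.8]
    - [-574,-677,60,0,0,42.8]
    - [-574,-677,60,0,0,42.8]
    - [-574,-677,60,0,0,42.8]
    - [-574,-677,60,0,0,42.8]
    - [-574,-677,60,0,0,42.8]
    - [-574,-677,60,0,0,42.8]
    - [-574,-677,60,0,0,42.8]
    - [-574,-677,60,0,0,42.8]
    - [-574,-677,60,0,0,42.8]
    - [-574,-677,60,0,0,42.8]
  gripper: 1

```text
time_s: 1.1
position: [387.5, 115.2, 197.5]
ee_rot: [180.0, -0.0, 116.9]
ft_force: [1.7, 0.8, 0.3]
width: 85.4
grip_force: 0.0
```

```bash
python3 -c "
from h import *
go([520,-249,170],116.9)"
```

```text
shift [-384.8  -46.5   27.4] turn [ 0.02 -0.02 -0.01]
```

>>> drive_tool:
  steps:
    - [-382,-46,26,0,0,0]
    - [-382,-46,26,0,0,0]
    - [-382,-46,26,0,0,0]
    - [-382,-46,26,0,0,0]
    - [-382,-46,26,0,0,0]
    - [-382,-46,26,0,0,0]
    - [-382,-46,26,0,0,0]
    - [-382,-46,26,0,0,0]
    - [-382,-46,26,0,0,0]
    - [-382,-46,26,0,0,0]
    - [-382,-46,26,0,0,0]
    - [-382,-46,26,0,0,0]

```text
time_s: 2.1
position: [518.4, -244.4, 170.8]
ee_rot: [-179.9, -0.1, 116.8]
ft_force: [0.4, 0.6, -0.6]
width: 85.5
grip_force: 0.0
```

```bash
python3 - <<'E'
from h import *
im,W=grab('wrist','w1'); print(np.round(tcp(),3)[:3])
Z=W[...,2]; 
def rect(m,n):
    P=W[m]; r=cv2.minAreaRect(P[:,:2].astype(np.float32)); print(n,len(P),np.round(r[0],1),np.round(r[1],1),round(r[2],2),'z',np.round(np.percentile(P[:,2],[5,50,95]),1))
near=np.hypot(W[...,0]-520,W[...,1]+249)<85
rect(near&(Z>56)&(Z<70),'fins'); rect(near&(Z>9)&(Z<15),'base')
E
```

```text
[[-4.52000e-01  8.92000e-01 -1.00000e-03  5.18596e+02]
 [ 8.92000e-01  4.52000e-01  1.00000e-03 -2.43131e+02]
 [ 2.00000e-03 -1.00000e-03 -1.00000e+00  1.71014e+02]]
fins 2466 [ 522.3 -249.1] [34.1 70.3] 26.85 z [58.1 59.5 60.6]
base 10910 [ 522.4 -249.4] [ 80.1 120.6] 26.85 z [10.4 11.5 12.7]
```

View pics/w1.png

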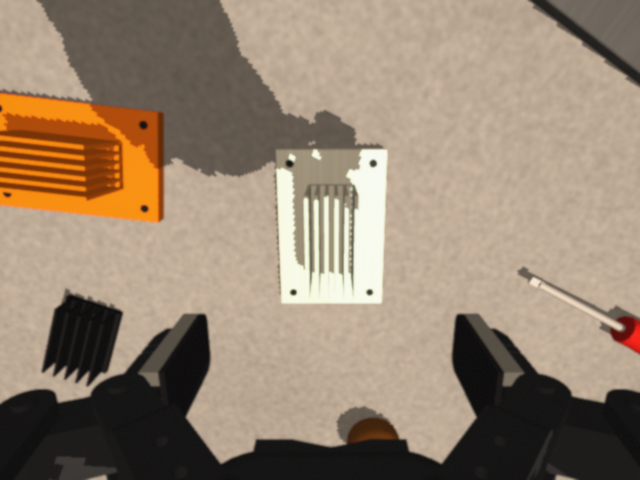

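The wrist view confirms the bare sink at px (332,226), square with the fingers. The jar is at (372,430), clear of the descent. Going down to it.

```bash
python3 -c "
from h import *
go([522,-249,20],116.9)"
```

```text
shift [ -7.    0.5 151. ] turn [-0.04 -0.1  -0.01]
```

>>> drive_tool:
  steps:
    - [-7,0.5,40,0,0,0]
    - [-7,0.5,70,0,0,0]
    - [-7,0.5,100,0,0,0]
    - [-7,0.5,120,0,0,0]
    - [-7,0.5,135,0,0,0]
    - [-7,0.5,145,0,0,0]
    - [-7,0.5,150,0,0,0]
    - [-7,0.5,150,0,0,0]
    - [-7,0.5,150,0,0,0]

```text
time_s: 2.9
position: [523.3, -249.9, 22.4]
ee_rot: [180.0, 0.0, 116.9]
ft_force: [-0.1, 0.3, 0.9]
width: 85.4
grip_force: 0.0
```

>>> drive_tool:
  steps:
    - [0,0,0,0,0,0]
    - [0,0,0,0,0,0]
    - [0,0,0,0,0,0]
    - [0,0,0,0,0,0]
    - [0,0,0,0,0,0]
    - [0,0,0,0,0,0]
    - [0,0,0,0,0,0]
    - [0,0,0,0,0,0]
    - [0,0,0,0,0,0]
    - [0,0,0,0,0,0]
  gripper: -1

```text
time_s: 3.73
position: [523.0, -250.6, 22.1]
ee_rot: [180.0, 0.0, 116.9]
ft_force: [-0.9, 0.6, 6.2]
width: 33.3
grip_force: 60.8
```

>>> drive_tool:
  steps:
    - [0,0,-10,0,0,0]
    - [0,0,-25,0,0,0]
    - [0,0,-50,0,0,0]
    - [0,0,-80,0,0,0]
    - [0,0,-110,0,0,0]
    - [0,0,-140,0,0,0]
    - [0,0,-160,0,0,0]
    - [0,0,-168,0,0,0]
    - [0,0,-168,0,0,0]

```text
time_s: 4.48
position: [523.4, -250.7, 191.4]
ee_rot: [179.9, 0.1, 116.9]
ft_force: [-0.5, 0.2, -2.7]
width: 33.8
grip_force: 60.3
```

```bash
python3 -c "
from h import *
go([580,40,190],85.5);print(bot.get_obs()['width'])"
```

```text
shift [233.7 181.9   1.4] turn [ 0.17  0.06 31.37]
33.774943151170966
```

>>> drive_tool:
  steps:
    - [25,20,0,0,0,4]
    - [52,40,0,0,0,8]
    - [80,62,0,0,0,12]
    - [108,84,0,0,0,16]
    - [136,106,0,0,0,20]
    - [164,128,0,0,0,24]
    - [190,148,0,0,0,28]
    - [212,165,0,0,0,31.4]
    - [228,177,0,0,0,31.4]
    - [234,182,0,0,0,31.4]
    - [234,182,0,0,0,31.4]
    - [234,182,0,0,0,31.4]

```text
time_s: 5.48
position: [578.5, 39.6, 188.4]
ee_rot: [-179.9, 0.1, 85.5]
ft_force: [-1.2, -0.8, -3.5]
width: 33.5
grip_force: 60.4
```

```bash
python3 - <<'E'
from h import *
im,W=grab('wrist','w2'); print(np.round(tcp(),3)[:3], np.round(bot.get_obs()['ft_force'],1), bot.get_obs()['width'])
E
```

```text
[[ 8.00000e-02  9.97000e-01 -1.00000e-03  5.78601e+02]
 [ 9.97000e-01 -8.00000e-02 -1.00000e-03  3.86690e+01]
 [-1.00000e-03 -1.00000e-03 -1.00000e+00  1.88825e+02]] [-0.5  0.2 -3. ] 33.671533839131314
```

View pics/w2.png

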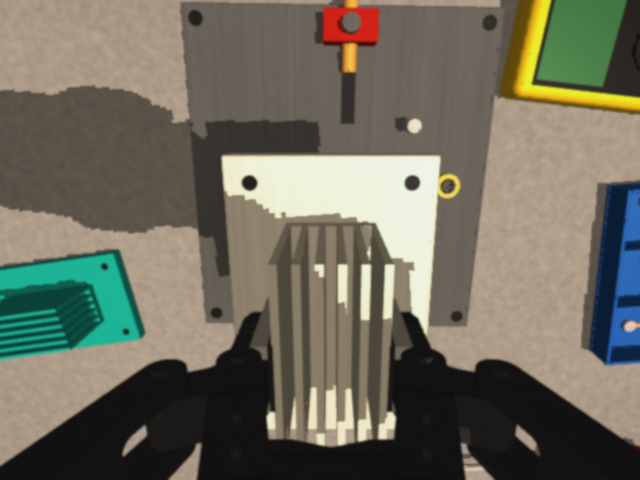

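The held sink covers the middle. Also visible are dowel_left's top at (414,125), the screw tip at (349,72) and the jig corner holes at (195,18), (489,22), (216,312) and (457,315).

```bash
python3 - <<'E'
from h import *
z=np.load('pics/w2.npz'); K,E=z['K'],z['E']; im,W=cloud('w2')
def pt(u,v,h):
    r=E[:3,:3]@np.array([(u-K[0,2])/K[0,0],(v-K[1,2])/K[1,1],1]); return (E[:3,3]+r*(h-E[2,3])/r[2])[:2]
H=[pt(*p,18) for p in [(195,18),(489,22),(457,315),(216,312)]]
c=np.mean(H,0); ex=(H[1]-H[0]+H[2]-H[3]); ey=(H[0]-H[3]+H[1]-H[2])
print('holes',np.round(H,1).tolist(),'c',c.round(1),'yaw from x',np.degrees(np.arctan2(ex[1],ex[0])).round(2),'from y',np.degrees(np.arctan2(-ey[0],ey[1])).round(2))
yaw=np.arctan2(ex[1]-ey[0],ex[0]+ey[1]); Rj=np.array([[np.cos(yaw),-np.sin(yaw)],[np.sin(yaw),np.cos(yaw)]])
for n,a in dict(dl=(414,125,38),tip=(349,72,25),blk=(350,25,36),nut=(449,186,32)).items():
    p=pt(*a); print(n,p.round(1),'jig',(Rj.T@(p-c)).round(1))
Z=W[...,2]
m=(Z>160)&(Z<186)&(np.indices(Z.shape)[0]<300); 
m=(Z>170)&(Z<186)&(np.indices(Z.shape)[0]<220)
P=W[m]; print('base z',np.median(P[:,2])); r=cv2.minAreaRect(P[:,:2].astype(np.float32)); print(r)
T=tcp(); q=(P-T[:3,3])@T[:3,:3]; print('tool y range',np.percentile(q[:,1],[.5,99.5]).round(1),'x max',np.percentile(q[:,0],99.5).round(1))
m=(Z>13)&(Z<23)&(im.max(2)<120); P=W[m]; print('plate z',np.median(P[:,2]))
# dowels from top view
z=np.load('pics/top0.npz'); K,E=z['K'],z['E']
for n,a in dict(dl=(265,202,38),dr=(292,200,38),tip=(251,222,25)).items():
    p=pt(*a); print('top',n,p.round(1),'jig',(Rj.T@(p-c)).round(1))
E
```

```text
holes [[498.3, 186.6], [696.9, 168.4], [677.2, -49.8], [477.9, -31.5]] c [587.6  68.5] yaw from x -5.24 from y -5.26
dl [641.  105.7] jig [49.8 41.9]
tip [599.8 143.8] jig [ 5.3 76.1]
blk [601.8 170.6] jig [  4.8 103. ]
nut [666.4  61.1] jig [79.2 -0.1]
base z 177.6331153616125
((583.01904296875, 89.47111511230469), (24.343469619750977, 80.17562866210938), 85.4970932006836)
tool y range [-39.   39.7] x max 63.1
plate z 17.553644815269024
top dl [635.6 104.3] jig [44.5 40.1]
top dr [632.8  42.4] jig [ 47.4 -21.8]
top tip [595.8 142. ] jig [ 1.5 74. ]
```

```bash
python3 -c "
from h import *
go([583.6,68.9,46],84.75)"
```

```text
shift [ 30.7   2.7 142.8] turn [-0.07  0.09  0.64]
```

>>> drive_tool:
  steps:
    - [15,1,10,0,0,0.6]
    - [30.7,2.5,30,0,0,0.6]
    - [30.7,2.5,60,0,0,0.6]
    - [30.7,2.5,90,0,0,0.6]
    - [30.7,2.5,110,0,0,0.6]
    - [30.7,2.5,125,0,0,0.6]
    - [30.7,2.5,135,0,0,0.6]
    - [30.7,2.5,140,0,0,0.6]
    - [30.7,2.5,142,0,0,0.6]
    - [30.7,2.5,142,0,0,0.6]
    - [30.7,2.5,142,0,0,0.6]

```text
time_s: 6.45
position: [584.9, 70.7, 48.5]
ee_rot: [179.9, -0.0, 84.8]
ft_force: [-1.1, -0.3, -3.0]
width: 33.2
grip_force: 60.4
```

>>> drive_tool:
  steps:
    - [0,0,1,0,0,0]
    - [0,0,2,0,0,0]
    - [0,0,3,0,0,0]
    - [0,0,3.5,0,0,0]
    - [0,0,4,0,0,0]
    - [0,0,4,0,0,0]

```text
time_s: 6.95
position: [584.2, 71.1, 43.5]
ee_rot: [-180.0, 0.0, 84.9]
ft_force: [0.0, 0.3, -2.5]
width: 33.2
grip_force: 60.4
```

>>> drive_tool:
  steps:
    - [0,0,0.5,0,0,0]
    - [0,0,1,0,0,0]
    - [0,0,1.5,0,0,0]
    - [0,0,2,0,0,0]
    - [0,0,2.5,0,0,0]
    - [0,0,2.5,0,0,0]

```text
time_s: 7.45
position: [584.1, 71.0, 40.9]
ee_rot: [-180.0, 0.0, 84.9]
ft_force: [-0.1, 0.4, -2.9]
width: 33.7
grip_force: 60.4
```

>>> drive_tool:
  steps:
    - [0,0,0.3,0,0,0]
    - [0,0,0.6,0,0,0]
    - [0,0,0.8,0,0,0]
    - [0,0,0.8,0,0,0]

```text
time_s: 7.78
position: [584.2, 71.1, 40.2]
ee_rot: [180.0, -0.0, 84.9]
ft_force: [0.3, 0.3, -3.6]
width: 33.7
grip_force: 60.6
```

>>> drive_tool:
  steps:
    - [0,0,0.3,0,0,0]
    - [0,0,0.6,0,0,0]
    - [0,0,0.6,0,0,0]

```text
time_s: 8.03
position: [584.2, 71.1, 40.2]
ee_rot: [-180.0, -0.0, 84.9]
ft_force: [-3.3, 0.0, 4.2]
width: 33.4
grip_force: 61.5
```

>>> drive_tool:
  steps:
    - [0,0,0.3,0,0,0]
    - [0,0,0.6,0,0,0]
    - [0,0,0.6,0,0,0]

```text
time_s: 8.28
position: [584.2, 71.1, 40.2]
ee_rot: [180.0, -0.1, 84.9]
ft_force: [-6.0, 0.4, 11.1]
width: 33.3
grip_force: 62.6
```

Contact is soft at about 11 N down. Opening partly to release.

>>> drive_tool:
  steps:
    - [0,0,0,0,0,0]
    - [0,0,0,0,0,0]
    - [0,0,-1,0,0,0]
    - [0,0,-2,0,0,0]
    - [0,0,-2,0,0,0]
    - [0,0,-2,0,0,0]
  gripper: 0.3

```text
time_s: 8.78
position: [584.3, 71.1, 41.1]
ee_rot: [180.0, 0.0, 84.9]
ft_force: [0.5, -0.0, -0.7]
width: 55.6
grip_force: 0.0
```

>>> drive_tool:
  steps:
    - [0,0,-20,0,0,0]
    - [0,0,-50,0,0,0]
    - [0,0,-80,0,0,0]
    - [0,0,-110,0,0,0]
    - [0,0,-120,0,0,0]
    - [0,0,-120,0,0,0]

```text
time_s: 9.28
position: [585.9, 71.1, 163.9]
ee_rot: [179.7, -0.1, 84.9]
ft_force: [0.1, 0.4, -0.0]
width: 55.7
grip_force: 0.0
```

```bash
cat > look.py <<'E'
import sys; from h import *
fn=sys.argv[1]; grab('wrist',fn)
im,W=cloud(fn); Z=W[...,2]
c=np.array([587.6,68.5]); y=np.radians(-5.25); Rj=np.array([[np.cos(y),-np.sin(y)],[np.sin(y),np.cos(y)]])
J=(W[...,:2]-c)@Rj
near=(abs(J[...,0])<60)&(J[...,1]>-80)&(J[...,1]<85)
for n,lo,hi in (('fins',74,90),('base',26.5,33)):
    m=near&(Z>lo)&(Z<hi)
    if n=='base': m&=(im.min(2)>60)&(cv2.cvtColor(im,cv2.COLOR_RGB2HSV)[...,1]<70)
    m=cv2.morphologyEx(m.astype(np.uint8),cv2.MORPH_OPEN,np.ones((5,5)))>0
    r=cv2.minAreaRect(J[m].astype(np.float32)); print(n,m.sum(),'jig',np.round(r[0],1),np.round(r[1],1),round(r[2],2),'z',np.nanmedian(Z[m]).round(1))
T=tcp(); print('tcp jig',(Rj.T@(T[:2,3]-c)).round(1),T[2,3].round(1))
E
python3 look.py w3
```

```text
fins 980 jig [-3.   9.5] [34.1 59.9] 0.03 z 77.4
base 12424 jig [-3.   4.3] [ 80.2 119.3] 0.11 z 29.5
tcp jig [-3.1  2.6] 161.9
```

View pics/w3.png

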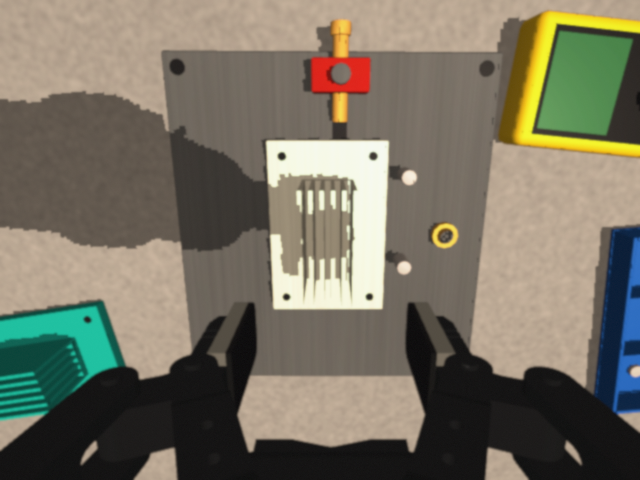

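Placed square at jig (-3, 4.3), with about 12 mm of gap to the screw tip at px (341,122) and both dowels to the right of the sink at (409,177) and (404,267). Next I'll push with closed fingers on the -x edge, between the dowels.

>>> drive_tool:
  steps:
    - [3,-35,0,0,0,0]
    - [7,-70,0,0,0,0]
    - [7,-75,20,0,0,0]
    - [7,-75,50,0,0,0]
    - [7,-75,80,0,0,0]
    - [7,-75,105,0,0,0]
    - [7,-75,120,0,0,0]
    - [7,-75,128,0,0,0]
    - [7,-75,130,0,0,0]
    - [7,-75,130,0,0,0]
    - [7,-75,130,0,0,0]
  gripper: -1

```text
time_s: 10.25
position: [510.5, 84.5, 31.4]
ee_rot: [180.0, 0.0, 84.9]
ft_force: [-0.3, 0.4, 0.1]
width: 0.3
grip_force: 0.0
```

```bash
cat > js.py <<'E'
from h import *
c=np.array([587.6,68.5]); y=np.radians(-5.25); Rj=np.array([[np.cos(y),-np.sin(y)],[np.sin(y),np.cos(y)]])
o=bot.get_obs(); T=tcp(); print('tcp jig',(Rj.T@(T[:2,3]-c)).round(2),T[2,3].round(2),'F jig',(Rj.T@o['ft_force'][:2]).round(2),o['ft_force'][2].round(2),'w',o['width'].round(1))
E
python3 js.py
```

```text
Traceback (most recent call last):
  File "js.py", line 3, in <module>
    o=bot.get_obs(); T=tcp(); print('tcp jig',(Rj.T@(T[:2,3]-c)).round(2),T[2,3].round(2),'F jig',(Rj.T@o['ft_force'][:2]).round(2),o['ft_force'][2].round(2),'w',o['width'].round(1))
                                                                                                                                                                  ^^^^^^^^^^^^^^^^
AttributeError: 'float' object has no attribute 'round'
```

>>> drive_tool:
  steps:
    - [0.5,0,4,0,0,0]
    - [1,0,8,0,0,0]
    - [1,4,10,0,0,0]
    - [1,8,10,0,0,0]
    - [1,12,10,0,0,0]
    - [1,14,10,0,0,0]
    - [1,14,10,0,0,0]

```text
time_s: 10.83
position: [525.0, 84.3, 21.2]
ee_rot: [180.0, -0.0, 84.9]
ft_force: [0.6, -0.4, 0.4]
width: 0.1
grip_force: 0.0
```

>>> drive_tool:
  steps:
    - [0,1,0,0,0,0]
    - [0,2,0,0,0,0]
    - [0,3,0,0,0,0]
    - [0,4,0,0,0,0]
    - [0,4,0,0,0,0]

```text
time_s: 11.25
position: [528.3, 84.1, 21.1]
ee_rot: [180.0, -0.0, 84.9]
ft_force: [0.0, -0.6, -0.1]
width: 0.1
grip_force: 0.0
```

>>> drive_tool:
  steps:
    - [0,0.7,0,0,0,0]
    - [0,1.4,0,0,0,0]
    - [0,2.1,0,0,0,0]
    - [0,2.8,0,0,0,0]
    - [0,3.5,0,0,0,0]
    - [0,4.2,0,0,0,0]

```text
time_s: 11.75
position: [532.2, 83.7, 21.0]
ee_rot: [-180.0, -0.0, 84.9]
ft_force: [-1.5, -0.3, -0.1]
width: 0.1
grip_force: 0.0
```

>>> drive_tool:
  steps:
    - [0,0.5,0,0,0,0]
    - [0,1,0,0,0,0]
    - [0,1.5,0,0,0,0]
    - [0,2,0,0,0,0]

```text
time_s: 12.08
position: [534.3, 83.5, 21.0]
ee_rot: [-180.0, 0.0, 84.9]
ft_force: [-2.3, 0.7, 0.4]
width: 0.2
grip_force: 0.0
```

>>> drive_tool:
  steps:
    - [0,0.4,0,0,0,0]
    - [0,0.8,0,0,0,0]
    - [0,1.2,0,0,0,0]
    - [0,1.6,0,0,0,0]

```text
time_s: 12.42
position: [536.0, 83.4, 21.1]
ee_rot: [180.0, -0.0, 84.9]
ft_force: [-1.6, -0.3, -0.2]
width: 0.1
grip_force: 0.0
```

>>> drive_tool:
  steps:
    - [0,0.3,0,0,0,0]
    - [0,0.6,0,0,0,0]
    - [0,0.9,0,0,0,0]

```text
time_s: 12.67
position: [536.8, 83.4, 21.1]
ee_rot: [-180.0, -0.0, 84.9]
ft_force: [-2.1, -0.1, 0.9]
width: 0.1
grip_force: 0.0
```

>>> drive_tool:
  steps:
    - [0,0.3,0,0,0,0]
    - [0,0.6,0,0,0,0]
    - [0,0.9,0,0,0,0]

```text
time_s: 12.92
position: [537.1, 83.4, 21.0]
ee_rot: [-179.9, -0.0, 84.9]
ft_force: [-5.8, 0.9, 3.8]
width: -0.1
grip_force: 0.0
```

>>> drive_tool:
  steps:
    - [0,0.2,0,0,0,0]
    - [0,0.4,0,0,0,0]
    - [0,0.4,0,0,0,0]

```text
time_s: 13.17
position: [537.3, 83.5, 21.0]
ee_rot: [-179.9, -0.0, 84.9]
ft_force: [-6.5, 1.0, 5.5]
width: 0.0
grip_force: 0.0
```

>>> drive_tool:
  steps:
    - [0,0.2,0,0,0,0]
    - [0,0.3,0,0,0,0]
    - [0,0.3,0,0,0,0]

```text
time_s: 13.42
position: [537.3, 83.5, 21.0]
ee_rot: [-179.9, -0.0, 84.9]
ft_force: [-6.4, 0.4, 5.0]
width: -0.2
grip_force: 0.0
```

>>> drive_tool:
  steps:
    - [0,0.2,0,0,0,0]
    - [0,0.4,0,0,0,0]
    - [0,0.4,0,0,0,0]

```text
time_s: 13.67
position: [537.3, 83.5, 21.0]
ee_rot: [-179.8, -0.0, 84.9]
ft_force: [-8.5, 1.3, 7.1]
width: 0.0
grip_force: 0.0
```

>>> drive_tool:
  steps:
    - [0,0.2,0,0,0,0]
    - [0,0.4,0,0,0,0]
    - [0,0.4,0,0,0,0]
    - [0,0.4,0,0,0,0]

```text
time_s: 14.0
position: [537.4, 83.5, 21.0]
ee_rot: [-179.8, -0.0, 84.9]
ft_force: [-10.2, 1.8, 8.2]
width: -0.1
grip_force: 0.0
```

```bash
sed -i "s/'w',o\['width'\].round(1)/'w',o['width']/; s/o\['ft_force'\]\[2\].round(2)/o['ft_force'][2]/" js.py; python3 js.py; python3 look.py w4
```

```text
tcp jig [-51.35  10.38] 21.02 F jig [-10.32   0.91] 8.221098337579194 w -0.11540075782678202
fins 19074 jig [-18.1  21.1] [83.3 37.4] 3.4 z 77.5
base 25916 jig [ 7.9 30.7] [86.2 68.6] 0.15 z 29.6
tcp jig [-51.4  10.4] 21.0
```

>>> drive_tool:
  steps:
    - [0,0.3,0,0,0,0]
    - [0,0.6,0,0,0,0]
    - [0,0.6,0,0,0,0]
    - [0,0.6,0,0,0,0]

```text
time_s: 14.38
position: [537.5, 83.5, 21.0]
ee_rot: [-179.7, -0.0, 84.9]
ft_force: [-11.8, 1.6, 9.9]
width: 0.1
grip_force: 0.0
```

>>> drive_tool:
  steps:
    - [0,-2,0,0,0,0]
    - [0,-5,0,0,0,0]
    - [0,-15,0,0,0,0]
    - [0,-20,-30,0,0,0]
    - [0,-20,-70,0,0,0]
    - [0,-20,-110,0,0,0]
    - [-20,20,-140,0,0,0]
    - [-30,55,-140,0,0,0]
    - [-30,56,-140,0,0,0]
    - [-30,56,-140,0,0,0]

```text
time_s: 15.22
position: [595.1, 46.6, 161.9]
ee_rot: [179.8, 0.0, 84.8]
ft_force: [-0.5, 0.3, -0.0]
width: 0.1
grip_force: 0.0
```

```bash
python3 js.py; python3 look.py w5
```

```text
tcp jig [  9.48 -21.16] 161.91 F jig [-0.56  0.21] -0.049957114737203046 w 0.1366387537310983
fins 2065 jig [4.8 4.7] [69.9 34.1] 89.95 z 77.4
base 13750 jig [5.1 4.8] [119.7  80.7] 89.87 z 29.5
tcp jig [  7.4 -20.5] 160.8
```

View pics/w5.png

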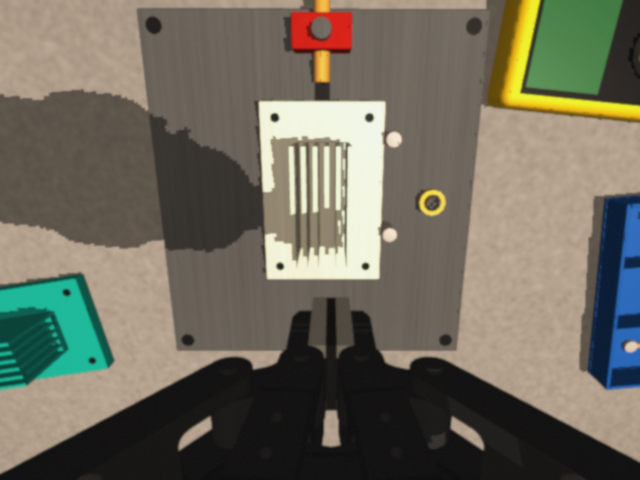

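The sink is seated against both dowels, px (394,139) and (390,234), at jig (5.0, 4.8) and square. About 12 mm of gap remains to the screw tip at (322,82). Next is the push from the -y end.

>>> drive_tool:
  steps:
    - [-30,-2,0,0,0,0]
    - [-60,-2,0,0,0,0]
    - [-62,-2,20,0,0,0]
    - [-62,-2,55,0,0,0]
    - [-62,-2,90,0,0,0]
    - [-62,-2,115,0,0,0]
    - [-62,-2,130,0,0,0]
    - [-62,-2,137,0,0,0]
    - [-62,-2,139,0,0,0]
    - [-62,-2,139,0,0,0]

```text
time_s: 16.1
position: [584.7, -13.1, 22.0]
ee_rot: [-180.0, 0.0, 84.9]
ft_force: [0.4, -0.3, -0.3]
width: -0.1
grip_force: 0.0
```

```bash
python3 js.py
```

```text
tcp jig [  4.62 -81.51] 21.98 F jig [ 0.39 -0.24] -0.3463129723915531 w -0.07297619746442711
```

>>> drive_tool:
  steps:
    - [3,0,0.5,0,0,0]
    - [6,0,0.5,0,0,0]
    - [9,0,0.5,0,0,0]
    - [11,0,0.5,0,0,0]
    - [12,0,0.5,0,0,0]
    - [13,0,0.5,0,0,0]

```text
time_s: 16.6
position: [586.7, -0.1, 21.8]
ee_rot: [180.0, -0.0, 84.9]
ft_force: [1.0, -0.2, 0.1]
width: -0.5
grip_force: 0.0
```

>>> drive_tool:
  steps:
    - [0.8,0,0,0,0,0]
    - [1.6,0,0,0,0,0]
    - [2.4,0,0,0,0,0]
    - [3.2,0,0,0,0,0]
    - [4,0,0,0,0,0]

```text
time_s: 17.02
position: [587.0, 2.9, 21.7]
ee_rot: [180.0, 0.0, 84.8]
ft_force: [-0.6, -3.0, 2.3]
width: -0.1
grip_force: 1.4
```

>>> drive_tool:
  steps:
    - [0.7,0,0,0,0,0]
    - [1.4,0,0,0,0,0]
    - [2.1,0,0,0,0,0]
    - [2.8,0,0,0,0,0]
    - [3.5,0,0,0,0,0]

```text
time_s: 17.43
position: [587.3, 7.1, 21.6]
ee_rot: [180.0, -0.0, 84.9]
ft_force: [-0.2, -2.7, 2.9]
width: -0.5
grip_force: 1.3
```

>>> drive_tool:
  steps:
    - [0.5,0,0,0,0,0]
    - [1,0,0,0,0,0]
    - [1.5,0,0,0,0,0]
    - [2,0,0,0,0,0]

```text
time_s: 17.77
position: [587.4, 9.0, 21.6]
ee_rot: [180.0, -0.0, 84.9]
ft_force: [0.1, -2.9, 1.5]
width: -0.1
grip_force: 1.3
```

>>> drive_tool:
  steps:
    - [0.4,0,0,0,0,0]
    - [0.8,0,0,0,0,0]
    - [1.2,0,0,0,0,0]

```text
time_s: 18.02
position: [587.5, 10.2, 21.5]
ee_rot: [-180.0, -0.0, 84.9]
ft_force: [-1.4, -3.8, 2.3]
width: -0.1
grip_force: 1.2
```

>>> drive_tool:
  steps:
    - [0.3,0,0,0,0,0]
    - [0.6,0,0,0,0,0]
    - [0.9,0,0,0,0,0]

```text
time_s: 18.27
position: [587.6, 11.1, 21.6]
ee_rot: [180.0, -0.0, 84.9]
ft_force: [0.1, -2.1, 2.0]
width: -0.1
grip_force: 1.2
```

>>> drive_tool:
  steps:
    - [0.3,0,0,0,0,0]
    - [0.6,0,0,0,0,0]
    - [0.9,0,0,0,0,0]

```text
time_s: 18.52
position: [587.6, 11.8, 21.6]
ee_rot: [180.0, 0.0, 84.9]
ft_force: [-0.5, -3.0, 2.5]
width: 0.4
grip_force: 1.8
```

>>> drive_tool:
  steps:
    - [0.3,0,0,0,0,0]
    - [0.6,0,0,0,0,0]
    - [0.8,0,0,0,0,0]

```text
time_s: 18.77
position: [587.6, 11.9, 21.6]
ee_rot: [180.0, 0.1, 84.8]
ft_force: [-1.5, -6.3, 1.4]
width: -0.0
grip_force: 2.9
```

Stopped on the screw. Building up to about 10 to 12 N.

>>> drive_tool:
  steps:
    - [0.2,0,0,0,0,0]
    - [0.4,0,0,0,0,0]
    - [0.4,0,0,0,0,0]

```text
time_s: 19.02
position: [587.6, 11.9, 21.6]
ee_rot: [180.0, 0.1, 84.8]
ft_force: [-0.4, -6.3, 2.6]
width: 0.0
grip_force: 3.1
```

>>> drive_tool:
  steps:
    - [0.2,0,0,0,0,0]
    - [0.4,0,0,0,0,0]
    - [0.4,0,0,0,0,0]

```text
time_s: 19.27
position: [587.6, 11.9, 21.6]
ee_rot: [180.0, 0.1, 84.8]
ft_force: [0.4, -6.8, 1.8]
width: -0.2
grip_force: 3.6
```

>>> drive_tool:
  steps:
    - [0.3,0,0,0,0,0]
    - [0.6,0,0,0,0,0]
    - [0.8,0,0,0,0,0]
    - [0.8,0,0,0,0,0]

```text
time_s: 19.6
position: [587.6, 12.0, 21.6]
ee_rot: [180.0, 0.1, 84.8]
ft_force: [-1.0, -8.3, 3.1]
width: -0.1
grip_force: 4.4
```

>>> drive_tool:
  steps:
    - [0.2,0,0,0,0,0]
    - [0.4,0,0,0,0,0]
    - [0.6,0,0,0,0,0]
    - [0.6,0,0,0,0,0]

```text
time_s: 19.93
position: [587.6, 12.0, 21.6]
ee_rot: [180.0, 0.2, 84.7]
ft_force: [-1.8, -9.7, 2.3]
width: -0.4
grip_force: 5.1
```

>>> drive_tool:
  steps:
    - [0.3,0,0,0,0,0]
    - [0.6,0,0,0,0,0]
    - [0.9,0,0,0,0,0]
    - [0.9,0,0,0,0,0]
    - [0.9,0,0,0,0,0]

```text
time_s: 20.35
position: [587.6, 12.0, 21.6]
ee_rot: [180.0, 0.2, 84.7]
ft_force: [-1.5, -13.1, 1.5]
width: -0.2
grip_force: 6.1
```

>>> drive_tool:
  steps:
    - [-3,0,0,0,0,0]
    - [-8,0,0,0,0,0]
    - [-20,0,0,0,0,0]
    - [-20,0,-30,0,0,0]
    - [-20,0,-70,0,0,0]
    - [-20,0,-110,0,0,0]
    - [0,0,-139,0,0,0]
    - [30,0,-139,0,0,0]
    - [52,0,-139,0,0,0]
    - [52,0,-139,0,0,0]
    - [52,0,-139,0,0,0]

```text
time_s: 21.27
position: [592.4, 69.5, 160.4]
ee_rot: [-180.0, -0.1, 85.1]
ft_force: [0.6, -0.5, 0.0]
width: 0.3
grip_force: 0.0
```

```bash
python3 look.py w6
```

```text
fins 1565 jig [ 4.6 16.1] [34.1 70. ] 0.11 z 77.5
base 13377 jig [ 4.7 15.9] [ 80.8 119.8] 0.34 z 29.5
tcp jig [ 4.8 -0.4] 160.4
```

View pics/w6.png

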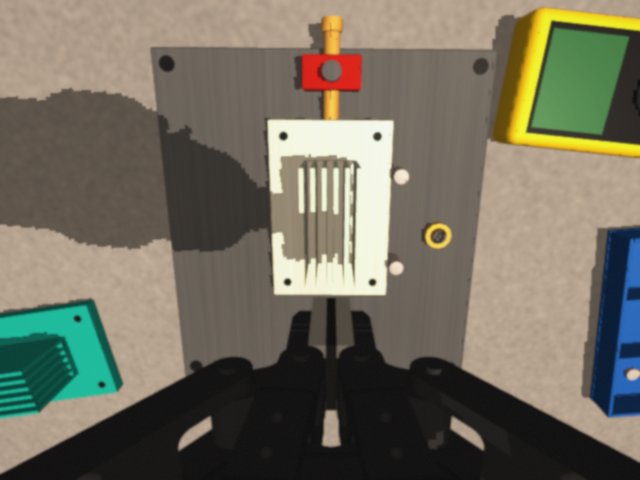

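The sink's end bears on the screw at px (332,120) and its side is at the dowels: jig (4.7, 15.9), rotated 0.1–0.3°. There is plenty of time, so I'll re-seat it lightly on the dowels to make sure it's tight.

>>> drive_tool:
  steps:
    - [6,-35,0,0,0,0]
    - [12,-70,0,0,0,0]
    - [12,-76,20,0,0,0]
    - [12,-76,55,0,0,0]
    - [12,-76,90,0,0,0]
    - [12,-76,115,0,0,0]
    - [12,-76,130,0,0,0]
    - [12,-76,137,0,0,0]
    - [12,-76,139,0,0,0]
    - [12,-76,139,0,0,0]

```text
time_s: 22.15
position: [518.2, 85.3, 21.7]
ee_rot: [-180.0, 0.0, 84.8]
ft_force: [-0.3, -0.0, 0.2]
width: -0.2
grip_force: 0.0
```

```bash
python3 js.py
```

```text
tcp jig [-70.66  10.36] 21.67 F jig [-0.31 -0.07] 0.1819747109207825 w -0.2233576219366504
```

>>> drive_tool:
  steps:
    - [0,4,0,0,0,0]
    - [0,8,0,0,0,0]
    - [0,12,0,0,0,0]
    - [0,14,0,0,0,0]
    - [0,15,0,0,0,0]
    - [0,16,0,0,0,0]
    - [0,16.5,0,0,0,0]
    - [0,17,0,0,0,0]
    - [0,17.5,0,0,0,0]
    - [0,17.5,0,0,0,0]

```text
time_s: 22.98
position: [535.4, 84.9, 21.5]
ee_rot: [-180.0, -0.0, 84.9]
ft_force: [-0.2, 0.5, 0.6]
width: 0.1
grip_force: 0.0
```

>>> drive_tool:
  steps:
    - [0,0.3,0,0,0,0]
    - [0,0.6,0,0,0,0]
    - [0,0.9,0,0,0,0]
    - [0,1.2,0,0,0,0]

```text
time_s: 23.32
position: [536.7, 84.8, 21.6]
ee_rot: [180.0, -0.0, 84.9]
ft_force: [0.5, 0.4, 0.1]
width: -0.3
grip_force: 0.0
```

>>> drive_tool:
  steps:
    - [0,0.3,0,0,0,0]
    - [0,0.6,0,0,0,0]
    - [0,0.9,0,0,0,0]

```text
time_s: 23.57
position: [537.1, 84.7, 21.5]
ee_rot: [-180.0, -0.0, 84.9]
ft_force: [-1.8, 0.0, 1.4]
width: -0.0
grip_force: 0.0
```

>>> drive_tool:
  steps:
    - [0,0.3,0,0,0,0]
    - [0,0.6,0,0,0,0]
    - [0,0.9,0,0,0,0]
    - [0,0.9,0,0,0,0]

```text
time_s: 23.9
position: [537.5, 84.7, 21.4]
ee_rot: [-179.9, -0.0, 84.9]
ft_force: [-5.5, -0.6, 3.0]
width: -0.1
grip_force: 0.0
```

>>> drive_tool:
  steps:
    - [0,0.3,0,0,0,0]
    - [0,0.6,0,0,0,0]
    - [0,0.6,0,0,0,0]
    - [0,0.6,0,0,0,0]

```text
time_s: 24.23
position: [537.6, 84.7, 21.4]
ee_rot: [-179.8, -0.0, 84.9]
ft_force: [-6.9, 0.0, 5.2]
width: 0.2
grip_force: 0.0
```

>>> drive_tool:
  steps:
    - [0,-2,0,0,0,0]
    - [0,-5,0,0,0,0]
    - [0,-15,0,0,0,0]
    - [0,-20,-30,0,0,0]
    - [0,-20,-70,0,0,0]
    - [0,-20,-110,0,0,0]
    - [-15,20,-140,0,0,0]
    - [-15,55,-140,0,0,0]
    - [-15,55,-140,0,0,0]
    - [-15,55,-140,0,0,0]

```text
time_s: 25.07
position: [594.0, 64.1, 162.0]
ee_rot: [179.9, 0.0, 84.8]
ft_force: [-0.9, -0.1, -0.8]
width: -0.4
grip_force: 0.0
```

```bash
python3 look.py w7
```

```text
fins 2085 jig [ 4.8 15.9] [34.1 70.2] 0.14 z 77.5
base 13517 jig [ 4.9 16. ] [ 80.5 119.9] 0.18 z 29.5
tcp jig [ 4.8 -3.7] 161.1
```

Seated, square and released. Handing in.

```bash
python3 -c "
from cell import job
print(job.close_job())"
```

```text
the job is handed in; nothing more can be done
None
```

The bare heat sink lies flat on the jig plate, against both dowels and the stop screw, and is let go. The final wrist camera reading puts it at jig (4.9, 16.0) mm and square to within 0.2°. The hardest push by the arm was about 13 N, and the job was handed in at about 25 s; no verdict was returned.

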